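# Open the secret drawer under the majlis ledge by feeling for its hidden catch

## Task

Under the black granite ledge is a secret drawer with no handle. One of the six look-alike steel slats let into the ledge along its front edge gives way under a finger: feel along the slats until you drop into it, press on down until the hidden catch lets the drawer spring ajar, then pull the drawer fully open and let go. Leave the things on the ledge standing where they are.

Things in the scene. Friction and masses are not known exactly. Their poses are not given: they have to be found in the camera images.
- ledge: The ledge: a black granite slab 340 mm deep (x) by 680 mm wide (y), 30 mm thick, top 100 mm above the table, on plaster blocks; it does not move. Origin on the table under the middle of its front edge. Its +x points away from the robot into the ledge, +y to the left along the front edge, z up; it stands turned by up to 0.14 rad.
- strip_a (a point): Left (+y) end of the row of slats, on its centre line, at the slats' top face (97 mm above the table, 3 mm below the granite). The row is 264 mm long, straight to strip_b, its centre line 36 mm behind the front edge, in a groove 48 mm wide: six equal steel slats, each 44 mm along the row, 47 mm across. All look alike; five are rigid and one, in any of the six places, is sprung.
- strip_b (a point): Right (-y) end of the row, likewise. Which slat is sprung can only be felt: it sinks 10 mm straight down into a recess under about 1.5 to 2.5 N; there it meets the catch, which goes 8 mm further, from about 6 N at its start to 10 N fully down. The recess is as wide as the slat, walled by the neighbouring slats. It springs back when let go.
- catch (a joint): Travel of the hidden catch under the sprung slat, in m: 0 at rest, 0.008 fully pressed. It frees the drawer from about 0.005 on. It stays 0 while the slat is only sinking through its first 10 mm.
- drawer (a joint): How far the drawer is out, in m: 0 shut and latched, 0.120 fully open at its stop; it slides straight out along the ledge's -x. Once freed, a spring pushes it out to about 0.06 within 1 s and it stays there; further out it only has about 1.2 N of friction and some damping (20 N per m/s).
- drawer_lip (a point): Middle of the top edge of the drawer's wooden front panel; moves with it. Panel 12 mm thick (x), 264 mm wide, 60 mm high, top 66 mm above the table. Shut, its face is 4 mm behind the granite's front edge, its top under the granite. With the drawer at 0.06 about 44 mm is free between panel back and granite edge, open above. Behind it is the tray (see tray_floor).
- tray_floor (a point): Point on the drawer tray's floor, 60 mm behind the front panel's back face, moves with the drawer. The tray is 224 mm wide inside, its floor 13 mm above the table, with thin forks lying flat on it (3 mm high) that do not hinder.
- dish_mid (a point): Glass date dish with its domed lid shut, 116 mm in diameter, 78 mm high; stands on the ledge, loose; the point is on its axis 35 mm above its foot. To be left alone.
- dallah_mid (a point): Brushed steel dallah (coffee pot), about 136 mm from handle to spout, 156 mm high; stands on the ledge, loose; the point is 70 mm above its foot. To be left alone.
- holder_mid (a point): Teal plastic cup holder, a round open bin 92 mm across and 50 mm high with a middle wall; loose on the ledge; the point is 25 mm above its foot. To be left alone.
- saucers_mid (a point): Two stacked white ceramic saucers, moving as one, 116 mm across, 20 mm high; loose on the ledge; the point is 10 mm above its foot. To be left alone.

How it is judged:
By the outcome, as a careful person would: the job done as asked, in the order asked, and still so for the second after the job is handed in, with the robot touching nothing.
It also fails if it takes over 72 s, if anything falls off the work surface, if the arm or the gripper's body presses on something with over 40 N, if the wrist force passes 120 N, or if a joint passes its speed limit or range.

## Robot

A 6-joint arm with a two-finger parallel gripper is mounted at the origin on the work surface. World frame = base frame: x ahead of the robot, y to its left, z up, the work surface at z = 0. Lengths are in m, angles in rad, forces in N, time in s.
With the tool pointing down it reaches from about 0.375 to 0.9 m from the base axis. Payload 3.1 kg.
Tool frame: the origin (TCP) lies midway between the tips of the shut fingers; the grasp point (between the pads) lies manip.grip_depth behind it (manip.grip_depth is the distance from the TCP to the grasp point, in m); z points along the fingers, y is the direction in which the jaws open and shut (so a half turn about z gives the same grasp; the last joint's range is limited). The gripper opens to 85 mm and grips with 20 to 120 N. Pads are 22 mm wide; open, the fingers measure 114 mm over their backs; the gripper's body (76 mm by 85 mm) begins 54 mm behind the grasp point. The pads swing forward as they close: fully open they stand 13 mm farther back than shut.
Start: joints at [-1.327, 0.527, 1.433, -0, 1.181, -0.178], TCP at [0.256, -0.57, 0.231] pointing down, gripper open.
Joint ranges: [-3.08, 3.08], [-0.75, 2.2], [0.22, 2.44], [-1.43, 4.57], [0, 2.65], [-2.85, 2.85]. Speed limits (rad/s): [2.79, 2.79, 3.14, 3.14, 3.14, 3.14].

## Interface

Orientations are given as a unit quaternion [x, y, z, w].
In Python, from station import manip, vision gives the robot as it stands.
- The arm moves only by the shell command python3 -m crank 'ROWS' [FORCE]. ROWS is JSON, a list of rows, each an object with "grip": the closure, from 0 (fully open) to 1 (shut); "offset": the shift along the tool's x, y, z in mm, a list of three; "angular": the turn, a rotation vector about the tool's x, y, z in degrees, a list of three. A call has 1 to 10 rows; each row is the pose to reach, as a shift and turn from the pose commanded when the call began, along the tool's axes at that moment; what a row does not reach only later rows make up. A row lasts 1/10 s, in which the tool goes at most 50 mm and 8.59 degrees, less where a joint would pass 70% of its speed; a pose out of reach is approached as far as the arm can. A call with a gripper value outside its range is refused whole. The fingers move at their own pace and stop on an object; FORCE is the grip in N (left out, the last holds). Time passes only in rows, so rows that repeat a pose let the fingers close. It gives the time, the measured TCP pose, the force and the opening at its end, in the units of the state.
- manip.sense(): the state, without advancing time (a new reading comes with each control period).
- vision.snapshot(name): name is "scene" or "top" or "wrist"; returns a dict with "pixels" (480x640x3 uint8, red, green, blue), "intrinsics" (3x3 intrinsics, pixels), "R" (3x3) and "t" (3): a world point X has camera coordinates R X + t. Camera axes: x right, y down, z forward; pixel columns grow to the right and rows downward; lengths in m; the calibration is good to about 2 mm. A picture is of the moment at which its call begins. There is no depth.
- manip.sign_off(): hands the job in, once; it reports no verdict.
The state is a dict: "t": time; "q": joint angles; "qd": joint speeds; "tau": joint torques, N m; "tcp_pos": TCP position; "tool_rot": TCP orientation; "force": force on the tool from outside, world axes, zero at the start; "ft_torque": the same for the moment, N m; "finger_gap": opening from 0.0 (shut) to 1.0 (fully open).
Only numpy, scipy, OpenCV 4.12 (cv2) and the standard library are available. Lean on these libraries where they do the work, as an engineer would, in place of code of your own. Each camera call takes 0.05 s, during which the arm holds its last target.

## Working session

There is one attempt and no reset: what is moved stays moved. The work goes in short steps, Python scripts to look and compute and a shell command to move; the robot and the scene stay as the last step left them, time stands still between calls to the robot, and variables do not carry over. Pictures are saved under pics/ and viewed, and the job is handed in when it is done.

```bash
ls -la; mkdir -p pics
python3 - <<'E'
from station import manip, vision
import cv2
print(manip.sense(), manip.grip_depth)
for n in ("scene","top","wrist"):
    s=vision.snapshot(n); cv2.imwrite(f"pics/{n}0.png",s["pixels"][:,:,::-1]); print(n,s["intrinsics"],s["R"],s["t"])
E
```

```text
total 12
drwxr-xr-x  3 agent agent 4096 Dec  6 13:04 .
drwxr-xr-x 23 root  root  4096 Dec  6 13:04 ..
drwxr-xr-x  2 agent agent 4096 Dec  6 13:04 pics
{'t': 0.0, 'q': array([-1.32650646e+00,  5.28433885e-01,  1.43391046e+00,  4.33958157e-06,
        1.18143545e+00, -1.78492330e-01]), 'qd': array([-0.00026597,  0.00048731,  0.00079638,  0.00178591, -0.00088616,
        0.0004014 ]), 'tau': array([ 4.66799565e-05, -4.42353308e+01, -1.78028870e+01, -1.99877095e-04,
        8.24765302e-03,  1.17956282e-05]), 'tcp_pos': array([ 0.25629013, -0.56923566,  0.23035088]), 'tool_rot': array([ 9.77739569e-01,  2.09819300e-01, -3.39651682e-05, -1.09304279e-03]), 'force': array([-0.00892754, -0.04093107,  0.34900156]), 'ft_torque': array([ 0.01117336, -0.00173273,  0.00202005]), 'finger_gap': 0.9950810334041377} 0.0187
scene [[459.04451692   0.         329.58858877]
 [  0.         459.04451692 234.57575282]
 [  0.           0.           1.        ]] [[-0.6469336   0.7625343  -0.00428465]
 [ 0.50533691  0.42450606 -0.75128504]
 [-0.57106175 -0.48819673 -0.65996396]] [ 0.43003993 -0.26231613  1.18631553]
top [[452.91670229   0.         316.57597052]
 [  0.         452.91670229 245.89539295]
 [  0.           0.           1.        ]] [[-0.01547326 -0.99968858  0.0195786 ]
 [-0.99397068  0.01325311 -0.10884226]
 [ 0.10854888 -0.02114469 -0.99386621]] [0.0143404  0.66711662 0.90795378]
wrist [[371.16626432   0.         322.16525409]
 [  0.         371.16626432 239.44059874]
 [  0.           0.           1.        ]] [[ 0.41110425 -0.91158716 -0.00146263]
 [-0.86929256 -0.39251244  0.30044039]
 [-0.2744517  -0.12224087 -0.95379947]] [-0.62378695 -0.03932343  0.38022576]
```

View pics/scene0.png

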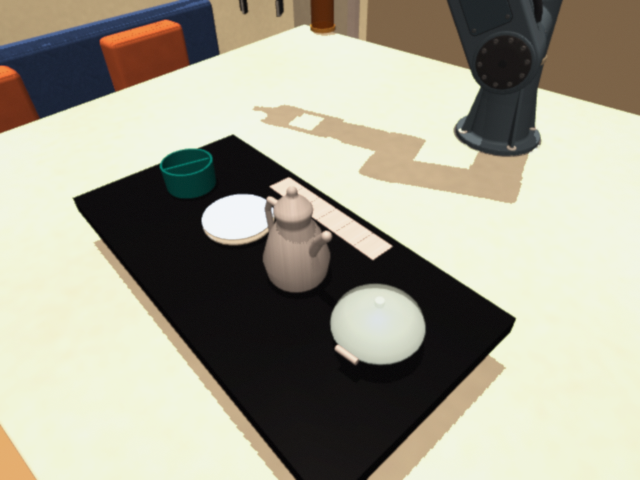

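View pics/top0.png

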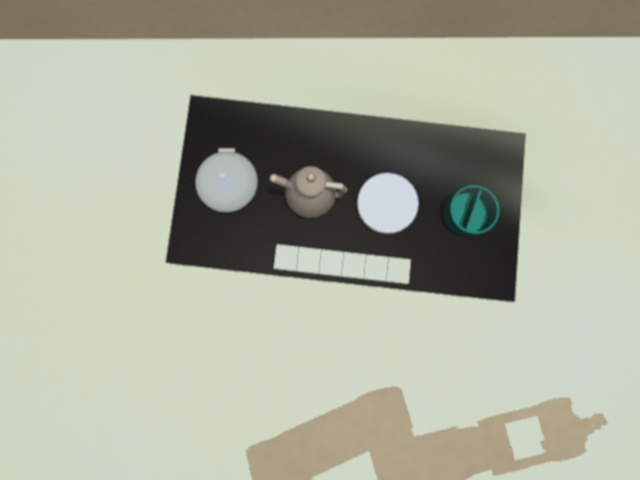

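View pics/wrist0.png

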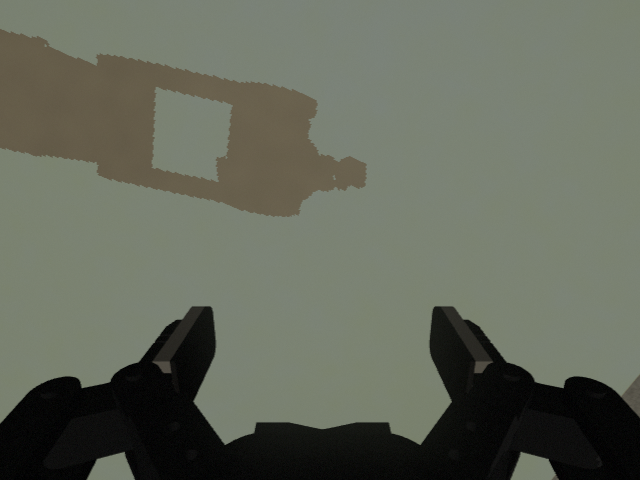

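The top view shows the slat row from about (275,257) to (410,271), with the dallah directly behind its left half. In the scene view both row ends show, near (285,185) and (380,248). I'll measure them by triangulation.

```bash
cat > h.py <<'E'
import numpy as np, cv2
from station import manip, vision
def ray(s,p):
    R=s["R"];t=s["t"];K=s["intrinsics"]
    d=R.T@np.linalg.solve(K,[p[0],p[1],1.]);return -R.T@t,d
def plane(s,p,z):
    c,d=ray(s,p);return c+d*(z-c[2])/d[2]
def tri(a,pa,b,pb):
    c1,d1=ray(a,pa);c2,d2=ray(b,pb)
    k=np.linalg.lstsq(np.c_[d1,-d2],c2-c1,rcond=None)[0]
    x,y=c1+k[0]*d1,c2+k[1]*d2
    return (x+y)/2,np.linalg.norm(x-y)
def proj(s,X):
    x=s["intrinsics"]@(s["R"]@np.asarray(X)+s["t"]);return x[:2]/x[2]
E
python3 - <<'E'
from h import *
np.set_printoptions(precision=4,suppress=True)
t=vision.snapshot("top");s=vision.snapshot("scene")
g=cv2.cvtColor(t["pixels"],cv2.COLOR_RGB2GRAY)
m=(g>110).astype(np.uint8); m[:235]=0;m[290:]=0;m[:,:255]=0;m[:,430:]=0
m=cv2.morphologyEx(m,cv2.MORPH_CLOSE,np.ones((3,3)))
n,l,st,c=cv2.connectedComponentsWithStats(m);print(st[1:][st[1:,4]>50])
for i in range(1,n):
  if 1500<st[i,4]<6000:
    r=cv2.minAreaRect(np.argwhere(l==i)[:,::-1].astype(np.float32)); b=cv2.boxPoints(r);print(b)
    P=[plane(t,p,.097) for p in b];print(np.array(P)); print([np.linalg.norm(P[k]-P[k-1]) for k in range(4)])
    for q in P: print("in scene",proj(s,q))
# slab
k=(g<75).astype(np.uint8)
k=cv2.morphologyEx(k,cv2.MORPH_CLOSE,np.ones((5,5)))
cs=max(cv2.findContours(k,0,2)[0],key=cv2.contourArea);b=cv2.boxPoints(cv2.minAreaRect(cs));print("slab",b);print(np.array([plane(t,p,.1) for p in b]))
cv2.imwrite("pics/z.png",cv2.resize(s["pixels"][160:270,230:410,::-1],None,fx=4,fy=4,interpolation=cv2.INTER_CUBIC))
E
```

```text
[[ 273  244  138   40 3473]
 [ 255  273  148   17 1318]]
[[272.5937 268.5828]
 [275.4782 243.147 ]
 [411.3189 258.5516]
 [408.4344 283.9874]]
[[ 0.6176  0.0918  0.097 ]
 [ 0.6671  0.086   0.097 ]
 [ 0.6333 -0.1785  0.097 ]
 [ 0.5839 -0.171   0.097 ]]
[np.float64(0.26502102372183306), np.float64(0.049831362720143), np.float64(0.26668497194625596), np.float64(0.04995192736434844)]
in scene [392.9997 244.6374]
in scene [371.361  259.7862]
in scene [266.6548 185.3297]
in scene [288.2521 175.2616]
slab [[166.3256 261.8453]
 [185.5606  95.1416]
 [532.3285 135.1533]
 [513.0934 301.8569]]
[[ 0.6333  0.2956  0.1   ]
 [ 0.9678  0.2641  0.1   ]
 [ 0.8791 -0.4324  0.1   ]
 [ 0.5464 -0.3723  0.1   ]]
```

View pics/z.png

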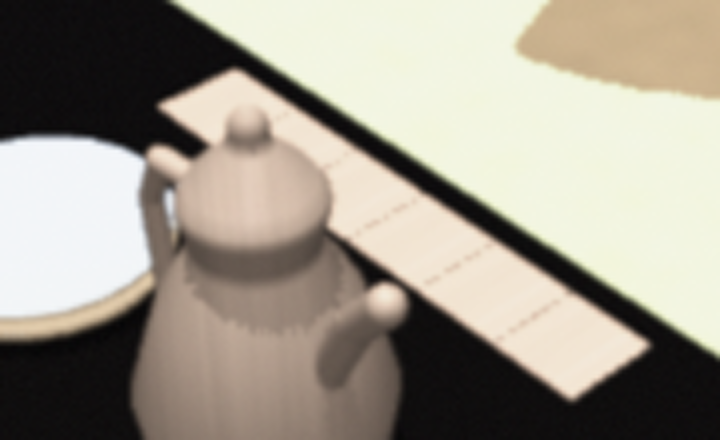

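The predicted scene corners land within about 2 px of the observed ones, so the row measurement holds up. Next I'll triangulate heights, the yaw, and how far the objects stand from the row.

Run:
```python
from h import *
np.set_printoptions(precision=4,suppress=True)
t=vision.snapshot("top");s=vision.snapshot("scene")
for a,b in [((272.6,268.6),(392.5,246.2)),((275.5,243.1),(373,260.5)),((411.3,258.6),(269.3,186.3)),((408.4,284),(288.8,176.8))]: print("corner",*tri(t,a,s,b))
print("knob",*tri(t,(311,177),s,(292,190)))
print("spout tip?",*tri(t,(274,179),s,(326.5,236)), plane(t,(344,187),.22))
A=np.array([.6424,.0889]);B=np.array([.6086,-.1748])
yaw=-np.arctan2(*(A-B));print("yaw",yaw)
ex=np.array([np.cos(yaw),np.sin(yaw)]);ey=np.array([-ex[1],ex[0]]);c=(A+B)/2
print("front mid",c-.036*ex)
for i in range(6): print(i,c+ey*(.11-.044*i))
# objects in ledge coordinates rel. strip center line
for n,p,z in [("dish",(227,181),.14),("dallah",(311,193),.17),("holder",(471,211),.14),("sauc",(388,203),.12),("spout",(274,179),.2),("handle",(344,187),.2)]:
    q=plane(t,p,z)[:2]-c;print(n,q@ex,q@ey)
g=cv2.cvtColor(t["pixels"],cv2.COLOR_RGB2GRAY)
for x in (200,250,300,350,400,450,500):
    col=g[255:320,x].astype(int);r=255+np.argmax(np.diff(col)*(np.arange(64)>10)) ;q=plane(t,(x,r+.5),.1);print(x,r,q,(q[:2]-c)@ex)
```

```text
corner [0.6179 0.0918 0.0938] 0.0006133274886790811
corner [0.6666 0.0871 0.096 ] 0.0026556185523440483
corner [ 0.6317 -0.1769  0.0952] 0.004968331744520332
corner [ 0.5835 -0.1712  0.0933] 0.0013825924937232652
knob [0.7581 0.0171 0.2459] 0.0013655008547789696
spout tip? [0.7652 0.0806 0.2088] 0.0011824318001133227 [ 0.7474 -0.0396  0.22  ]
yaw -0.12748085914413917
front mid [ 0.5898 -0.0384]
0 [0.6395 0.0662]
1 [0.6339 0.0225]
2 [ 0.6283 -0.0211]
3 [ 0.6227 -0.0648]
4 [ 0.6171 -0.1084]
5 [ 0.6115 -0.1521]
dish 0.12642303631269602 0.23406614191612854
dallah 0.1150870332469948 0.07436263009367704
holder 0.12264342114098338 -0.22819095448113214
sauc 0.12425319793310877 -0.07411693090260094
spout 0.1254710231068712 0.14078486687122316
handle 0.125553240654356 0.017720845889011218
200 266 [0.6234 0.231  0.1   ] -0.036900048125917795
250 271 [0.6124 0.1351 0.1   ] -0.03561876338354714
300 277 [0.5995 0.039  0.1   ] -0.036246479201813855
350 283 [ 0.5865 -0.0573  0.1   ] -0.036875096995159666
400 288 [ 0.5754 -0.1537  0.1   ] -0.03559071626105795
450 294 [ 0.5624 -0.2502  0.1   ] -0.036219918012274546
500 299 [ 0.5513 -0.347   0.1   ] -0.03493274823717567
```

```bash
cat >> h.py <<'E'
from scipy.spatial.transform import Rotation as Ro
YAW=-.1275
EX=np.array([np.cos(YAW),np.sin(YAW),0]);EY=np.array([-EX[1],EX[0],0]);C=np.array([.6255,-.0429,0])
def L(x,y,z): # ledge coords relative to strip centre
    return C+EX*x+EY*y+np.array([0,0,z])
def go(P,R=None):
    s=manip.sense();r=Ro.from_quat(s["tool_rot"])
    if R is None:R=np.c_[EX,-EY,[0,0,-1]]
    print("off mm",(r.inv().apply(P-s["tcp_pos"])*1000).round(1),"ang",np.degrees((r.inv()*Ro.from_matrix(R)).as_rotvec()).round(2))
def st():
    s=manip.sense();p=s["tcp_pos"]-C;print("t",round(s["t"],2),"ledge xyz mm",(np.array([p@EX,p@EY,p[2]])*1000).round(1),"F",s["force"].round(2),"gap",round(s["finger_gap"],3))
E
python3 - <<'E'
from h import *
w=vision.snapshot("wrist");c=-w["R"].T@w["t"];s=manip.sense()
print("cam in tool",Ro.from_quat(s["tool_rot"]).inv().apply(c-s["tcp_pos"]))
st();go(L(0,-.110,.13))
E
```

```text
cam in tool [ 0.0771796  -0.0003777  -0.14300939]
t 0.4 ledge xyz mm [-299.1 -569.6  231.2] F [ 0.22  0.23 -0.43] gap 1.002
off mm [ 495.2 -235.3  101.3] ang [-2.000e-02  0.000e+00  3.153e+01]
```

The wrist camera sits 77 mm along tool +x. I'll turn the tool so that side faces the robot, away from the dallah.

```bash
python3 -m crank '[{"grip":1,"offset":[0,0,0],"angular":[0,0,-8]},{"grip":1,"offset":[50,-24,5],"angular":[0,0,-16]},{"grip":1,"offset":[90,-48,5],"angular":[0,0,-24]},{"grip":1,"offset":[130,-70,5],"angular":[0,0,-32]},{"grip":1,"offset":[170,-90,5],"angular":[0,0,-40]},{"grip":1,"offset":[210,-110,5],"angular":[0,0,-48]},{"grip":1,"offset":[250,-130,10],"angular":[0,0,-56]},{"grip":1,"offset":[290,-150,10],"angular":[0,0,-64]},{"grip":1,"offset":[320,-165,10],"angular":[0,0,-72]},{"grip":1,"offset":[350,-180,10],"angular":[0,0,-80]}]' 40
cat >> h.py <<'E'
FL=np.c_[-EX,EY,[0,0,-1]]
E
python3 - <<'E'
from h import *
st();print(manip.sense()["q"]);go(L(0,-.110,.13),FL)
E
```

```text
t: 1.4
tcp_pos: [0.5028, -0.2606, 0.2214]
tool_rot: [0.612, 0.791, -0.0, 0.0]
force: [0.5, 0.4, 1.0]
finger_gap: -0.001
t 1.4 ledge xyz mm [ -94.1 -231.6  221.4] F [0.5  0.36 1.03] gap -0.001
[-6.75499853e-01  4.60352002e-01  1.59304058e+00 -4.54928048e-05
  1.08793802e+00 -9.30319622e-01]
off mm [ 77.7 132.6  91.4] ang [-0.000e+00  2.000e-02 -6.809e+01]
```

```bash
python3 -m crank '[{"grip":1,"offset":[8,15,5],"angular":[0,0,-8]},{"grip":1,"offset":[16,30,10],"angular":[0,0,-16]},{"grip":1,"offset":[26,45,15],"angular":[0,0,-24]},{"grip":1,"offset":[36,60,20],"angular":[0,0,-32]},{"grip":1,"offset":[46,80,30],"angular":[0,0,-40]},{"grip":1,"offset":[56,100,40],"angular":[0,0,-48]},{"grip":1,"offset":[66,120,60],"angular":[0,0,-56]},{"grip":1,"offset":[76,130,75],"angular":[0,0,-64]},{"grip":1,"offset":[76,131,83],"angular":[0,0,-68]},{"grip":1,"offset":[76,131,83],"angular":[0,0,-68]}]'
python3 - <<'E'
from h import *
st();go(L(0,-.110,.12),FL)
w=vision.snapshot("wrist");cv2.imwrite("pics/w1.png",w["pixels"][:,:,::-1])
st()
for i in range(6): print(i,proj(w,L(0,.11-.044*i,.097)))
E
```

```text
t: 2.4
tcp_pos: [0.6095, -0.1553, 0.1367]
tool_rot: [0.067, 0.998, 0.001, -0.001]
force: [-0.1, -0.4, -0.2]
finger_gap: -0.004
t 2.4 ledge xyz mm [  -1.6 -113.5  136.7] F [-0.1  -0.38 -0.23] gap -0.004
off mm [-1.6  3.5 16.7] ang [ 0.05 -0.17 -0.42]
t 2.45 ledge xyz mm [  -1.2 -114.2  137.7] F [ 0.39 -1.08  0.15] gap 0.003
0 [741.26545509 274.1792198 ]
1 [658.47474063 274.67764728]
2 [575.74728963 275.17569388]
3 [493.08302962 275.67336006]
4 [410.4818882  276.17064624]
5 [327.94379313 276.66755286]
```

View pics/w1.png

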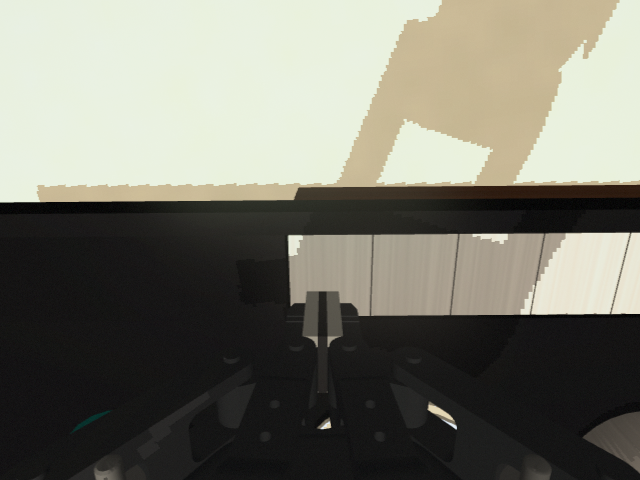

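The slat boundaries sit at columns 289, 372, 455 and so on, mid row 275, as predicted to within 1.5 mm. Now I'll feel the right-most slat.

```bash
python3 -m crank '[{"grip":1,"offset":[-1,3,15],"angular":[0,0,-0.4]},{"grip":1,"offset":[-1,4,28],"angular":[0,0,-0.4]},{"grip":1,"offset":[-1,4,35],"angular":[0,0,-0.4]},{"grip":1,"offset":[-1,4,37],"angular":[0,0,-0.4]},{"grip":1,"offset":[-1,4,39],"angular":[0,0,-0.4]},{"grip":1,"offset":[-1,4,41],"angular":[0,0,-0.4]},{"grip":1,"offset":[-1,4,43],"angular":[0,0,-0.4]},{"grip":1,"offset":[-1,4,43],"angular":[0,0,-0.4]}]'
python3 -c "
from h import *
st()"
```

```text
t: 3.25
tcp_pos: [0.6119, -0.1527, 0.0971]
tool_rot: [0.064, 0.998, -0.0, 0.001]
force: [-2.1, -0.6, 7.4]
finger_gap: 0.002
t 3.25 ledge xyz mm [   0.5 -110.7   97.1] F [-2.05 -0.63  7.42] gap 0.002
```

```bash
python3 -m crank '[{"grip":1,"offset":[0,0,-8],"angular":[0,0,0]},{"grip":1,"offset":[0,22,-10],"angular":[0,0,0]},{"grip":1,"offset":[0,44,-10],"angular":[0,0,0]},{"grip":1,"offset":[0,44,-8],"angular":[0,0,0]},{"grip":1,"offset":[0,44,-5],"angular":[0,0,0]},{"grip":1,"offset":[0,44,-3],"angular":[0,0,0]},{"grip":1,"offset":[0,44,-1],"angular":[0,0,0]},{"grip":1,"offset":[0,44,0],"angular":[0,0,0]},{"grip":1,"offset":[0,44,0],"angular":[0,0,0]}]'
python3 -c "
from h import *
st()"
```

```text
t: 4.15
tcp_pos: [0.6173, -0.1097, 0.0971]
tool_rot: [0.065, 0.998, -0.0, 0.0]
force: [-2.6, 0.7, 10.2]
finger_gap: -0.001
t 4.15 ledge xyz mm [  0.4 -67.3  97.1] F [-2.61  0.75 10.21] gap -0.001
```

Slat 4 is rigid too (97.1 mm under 10 N). Moving on to the next.

```bash
python3 -m crank '[{"grip":1,"offset":[0,0,-8],"angular":[0,0,0]},{"grip":1,"offset":[0,22,-10],"angular":[0,0,0]},{"grip":1,"offset":[0,44,-10],"angular":[0,0,0]},{"grip":1,"offset":[0,44,-8],"angular":[0,0,0]},{"grip":1,"offset":[0,44,-5],"angular":[0,0,0]},{"grip":1,"offset":[0,44,-3],"angular":[0,0,0]},{"grip":1,"offset":[0,44,-1],"angular":[0,0,0]},{"grip":1,"offset":[0,44,0],"angular":[0,0,0]},{"grip":1,"offset":[0,44,0],"angular":[0,0,0]}]'
python3 -c "
from h import *
st()"
```

```text
t: 5.05
tcp_pos: [0.6228, -0.0663, 0.0971]
tool_rot: [0.065, 0.998, -0.0, 0.0]
force: [-2.7, 0.7, 10.2]
finger_gap: -0.0
t 5.05 ledge xyz mm [  0.3 -23.5  97.1] F [-2.74  0.68 10.22] gap -0.0
```

```bash
python3 -m crank '[{"grip":1,"offset":[0,0,-8],"angular":[0,0,0]},{"grip":1,"offset":[0,22,-10],"angular":[0,0,0]},{"grip":1,"offset":[0,45,-10],"angular":[0,0,0]},{"grip":1,"offset":[0,45,-8],"angular":[0,0,0]},{"grip":1,"offset":[0,45,-5],"angular":[0,0,0]},{"grip":1,"offset":[0,45,-3],"angular":[0,0,0]},{"grip":1,"offset":[0,45,-1],"angular":[0,0,0]},{"grip":1,"offset":[0,45,0],"angular":[0,0,0]},{"grip":1,"offset":[0,45,0],"angular":[0,0,0]}]'
python3 -c "
from h import *
st()"
```

```text
t: 5.95
tcp_pos: [0.6286, -0.0217, 0.0971]
tool_rot: [0.065, 0.998, -0.0, -0.0]
force: [-3.0, 0.7, 9.9]
finger_gap: 0.001
t 5.95 ledge xyz mm [ 0.3 21.5 97.1] F [-3.03  0.66  9.94] gap 0.001
```

```bash
python3 -m crank '[{"grip":1,"offset":[0,0,-8],"angular":[0,0,0]},{"grip":1,"offset":[0,22,-10],"angular":[0,0,0]},{"grip":1,"offset":[0,45,-10],"angular":[0,0,0]},{"grip":1,"offset":[0,45,-8],"angular":[0,0,0]},{"grip":1,"offset":[0,45,-5],"angular":[0,0,0]},{"grip":1,"offset":[0,45,-3],"angular":[0,0,0]},{"grip":1,"offset":[0,45,-1],"angular":[0,0,0]},{"grip":1,"offset":[0,45,0],"angular":[0,0,0]},{"grip":1,"offset":[0,45,0],"angular":[0,0,0]}]'
python3 -c "
from h import *
st()"
```

```text
t: 6.85
tcp_pos: [0.6343, 0.0232, 0.0952]
tool_rot: [0.065, 0.998, -0.0, -0.0]
force: [-0.8, -0.8, 0.9]
finger_gap: 0.001
t 6.85 ledge xyz mm [ 0.4 66.7 95.2] F [-0.78 -0.84  0.87] gap 0.001
```

Slat 1 (second from the left) gives way: 95.2 mm at about 1 N. I'll press on down into the catch.

```bash
python3 -m crank '[{"grip":1,"offset":[0,0,2],"angular":[0,0,0]},{"grip":1,"offset":[0,0,4],"angular":[0,0,0]},{"grip":1,"offset":[0,0,6],"angular":[0,0,0]},{"grip":1,"offset":[0,0,8],"angular":[0,0,0]},{"grip":1,"offset":[0,0,9],"angular":[0,0,0]},{"grip":1,"offset":[0,0,11],"angular":[0,0,0]},{"grip":1,"offset":[0,0,13],"angular":[0,0,0]},{"grip":1,"offset":[0,0,15],"angular":[0,0,0]},{"grip":1,"offset":[0,0,16],"angular":[0,0,0]},{"grip":1,"offset":[0,0,16],"angular":[0,0,0]}]'
python3 - <<'E'
from h import *
st()
for n in ("top","wrist"): cv2.imwrite(f"pics/{n}2.png",vision.snapshot(n)["pixels"][:,:,::-1])
st()
E
```

```text
t: 7.85
tcp_pos: [0.6349, 0.0238, 0.0804]
tool_rot: [0.064, 0.998, -0.0, 0.001]
force: [-2.1, -1.3, 8.8]
finger_gap: -0.002
t 7.85 ledge xyz mm [ 0.8 67.4 80.4] F [-2.07 -1.34  8.76] gap -0.002
t 7.95 ledge xyz mm [ 0.8 67.4 80.5] F [-1.33 -2.67  8.85] gap 0.001
```

View pics/top2.png

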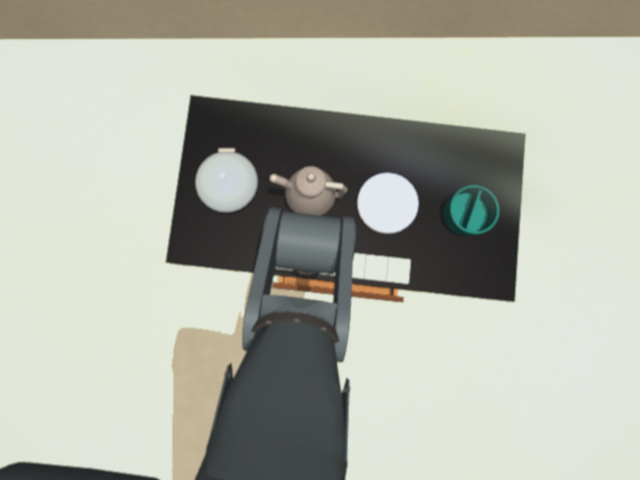

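View pics/wrist2.png

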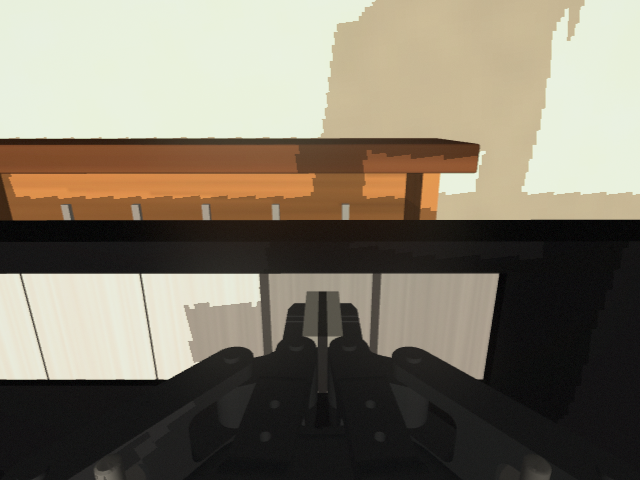

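The wrist view shows the panel sprung out in front of the granite edge (panel at rows 140–172, edge at row 220–245), and nothing on the ledge has moved. I'll hold a moment, lift straight out and re-measure.

```bash
python3 -m crank '[{"grip":1,"offset":[0,0,0],"angular":[0,0,0]},{"grip":1,"offset":[0,0,0],"angular":[0,0,0]},{"grip":1,"offset":[0,0,0],"angular":[0,0,0]},{"grip":1,"offset":[0,0,0],"angular":[0,0,0]},{"grip":1,"offset":[0,0,-8],"angular":[0,0,0]},{"grip":1,"offset":[0,0,-20],"angular":[0,0,0]},{"grip":1,"offset":[0,0,-45],"angular":[0,0,0]},{"grip":1,"offset":[10,0,-70],"angular":[0,0,0]},{"grip":1,"offset":[40,-20,-80],"angular":[0,0,0]},{"grip":1,"offset":[60,-40,-80],"angular":[0,0,0]}]'
python3 - <<'E'
from h import *
st()
w=vision.snapshot("wrist");cv2.imwrite("pics/w3.png",w["pixels"][:,:,::-1])
np.savez("w3.npz",**w)
s=vision.snapshot("top");cv2.imwrite("pics/t3.png",s["pixels"][:,:,::-1])
np.savez("t3.npz",**s)
E
```

```text
t: 8.95
tcp_pos: [0.5692, -0.0071, 0.161]
tool_rot: [0.063, 0.998, 0.0, 0.001]
force: [0.2, 0.1, -0.3]
finger_gap: -0.002
t 8.95 ledge xyz mm [-60.4  28.3 161. ] F [ 0.23  0.14 -0.34] gap -0.002
```

View pics/w3.png

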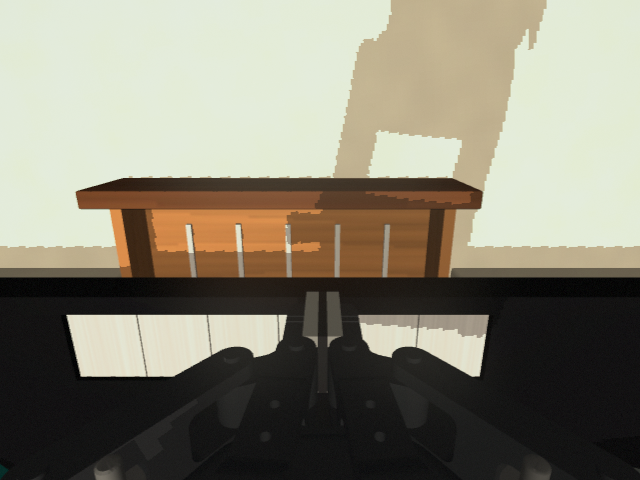

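View pics/t3.png

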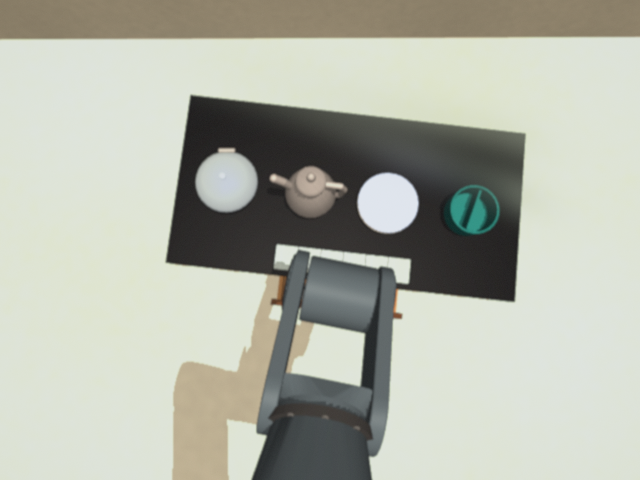

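The wrist view shows the panel's top face at rows 191–208, columns 77–482. The top view shows its ends near (273,302) and (401,316). Measuring both.

Run:
```python
from h import *
np.set_printoptions(precision=4,suppress=True)
w=dict(np.load("w3.npz"));t=dict(np.load("t3.npz"))
def led(q):
    p=q-C;return (np.array([p@EX,p@EY,p[2]])*1000).round(1)
for n,p in [("face L",(78,191)),("face R",(482,191)),("back L",(78,208)),("back R",(482,208)),("back mid",(280,208.5)),("face mid",(280,191))]: print(n,led(plane(w,p,.066)))
print("granite edge",led(plane(w,(280,278),.1)), led(plane(w,(280,296),.07)))
im=t["pixels"][285:330,260:420,::-1];cv2.imwrite("pics/z3.png",cv2.resize(im,None,fx=5,fy=5,interpolation=cv2.INTER_CUBIC))
st();go(L(-.058,.028,.16),FL)
```

```text
face L [ -94.5 -128.9   66. ]
face R [-94.8 132.   66. ]
back L [ -83.3 -131.1   66. ]
back R [-83.6 133.5  66. ]
back mid [-83.1   1.2  66. ]
face mid [-94.7   1.6  66. ]
granite edge [-48.5   3.7 100. ] [-21.9  -0.4  70. ]
t 9.05 ledge xyz mm [-63.1  26.8 159.5] F [-0.13  0.37  0.17] gap 0.002
off mm [-5.1  1.2 -0.5] ang [ 0.02 -0.23 -0.17]
```

View pics/z3.png

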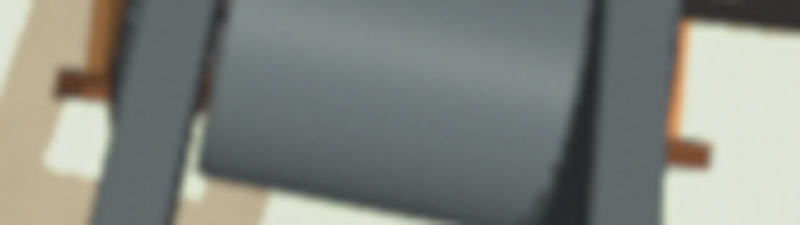

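Run:
```python
from h import *
w=dict(np.load("w3.npz"));t=dict(np.load("t3.npz"))
def led(q):
    p=q-C;return (np.array([p@EX,p@EY,p[2]])*1000).round(1)
for a,b in [((402.2,313.4),(78,208)),((271.5,299),(482,208)),((271.4,304),(482,191)),((401.7,318.6),(78,191))]:
    X,e=tri(t,a,w,b);print(led(X),e,led(plane(t,a,.066)))
print(led(plane(w,(280,296),.1)), led(plane(w,(280,278),.07)))
```

```text
[ -83.  -132.3   64.3] 0.00019272759275671455 [ -83. -132.   66.]
[-84.4 130.   72.8] 0.0018250915883411547 [-83.8 130.   66. ]
[-94.6 129.3  70.7] 0.002601643917196548 [-93.6 129.   66. ]
[ -93.4 -133.3   59.5] 0.00022210228447672403 [ -93.3 -131.9   66. ]
[-36.7   3.3 100. ] [-35.5   0.   70. ]
```

The panel's back is 83 mm in front of the row centre line, the granite edge 36 mm, and the panel top about 66 mm high, all as expected. I'll go down mid-gap at the drawer's centre.

```bash
python3 -m crank '[{"grip":1,"offset":[-2,-10,0],"angular":[0,0,0]},{"grip":1,"offset":[-3,-22,20],"angular":[0,0,0]},{"grip":1,"offset":[-3,-27,40],"angular":[0,0,0]},{"grip":1,"offset":[-3,-27,58],"angular":[0,0,0]},{"grip":1,"offset":[-3,-27,58],"angular":[0,0,0]},{"grip":1,"offset":[-3,-27,58],"angular":[0,0,0]}]'
python3 - <<'E'
from h import *
st();w=vision.snapshot("wrist");cv2.imwrite("pics/w4.png",w["pixels"][:,:,::-1]);go(L(-.060,0,.045),FL)
E
```

```text
t: 9.65
tcp_pos: [0.5701, -0.0351, 0.101]
tool_rot: [0.064, 0.998, 0.0, -0.0]
force: [-0.1, 0.3, -0.4]
finger_gap: -0.001
t 9.65 ledge xyz mm [-55.9   0.7 101. ] F [-0.05  0.28 -0.37] gap -0.001
off mm [ 4.5 -0.7 56.6] ang [ 0.    0.07 -0.05]
```

View pics/w4.png

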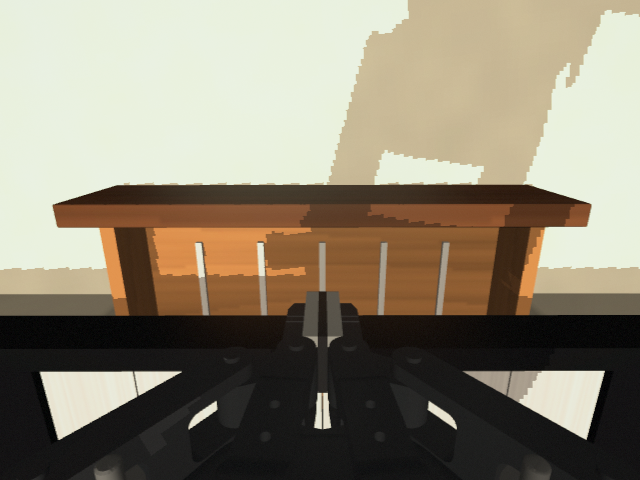

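```bash
python3 -m crank '[{"grip":1,"offset":[5,0,0],"angular":[0,0,0]},{"grip":1,"offset":[5,0,10],"angular":[0,0,0]},{"grip":1,"offset":[5,0,22],"angular":[0,0,0]},{"grip":1,"offset":[5,0,34],"angular":[0,0,0]},{"grip":1,"offset":[5,0,46],"angular":[0,0,0]},{"grip":1,"offset":[5,0,56],"angular":[0,0,0]},{"grip":1,"offset":[5,0,56],"angular":[0,0,0]},{"grip":1,"offset":[5,0,56],"angular":[0,0,0]}]'
python3 - <<'E'
from h import *
st()
E
```

```text
t: 10.5
tcp_pos: [0.5642, -0.0344, 0.0448]
tool_rot: [0.064, 0.998, 0.0, -0.0]
force: [-0.1, -0.1, 0.8]
finger_gap: 0.006
t 10.5 ledge xyz mm [-61.8   0.6  44.8] F [-0.08 -0.14  0.76] gap 0.006
```

The fingers are in freely with no contact force. Pulling out along tool +x.

```bash
python3 -m crank '[{"grip":1,"offset":[5,0,0],"angular":[0,0,0]},{"grip":1,"offset":[9,0,0],"angular":[0,0,0]},{"grip":1,"offset":[13,0,0],"angular":[0,0,0]},{"grip":1,"offset":[19,0,0],"angular":[0,0,0]},{"grip":1,"offset":[25,0,0],"angular":[0,0,0]},{"grip":1,"offset":[31,0,0],"angular":[0,0,0]},{"grip":1,"offset":[37,0,0],"angular":[0,0,0]},{"grip":1,"offset":[43,0,0],"angular":[0,0,0]},{"grip":1,"offset":[49,0,0],"angular":[0,0,0]},{"grip":1,"offset":[55,0,0],"angular":[0,0,0]}]'
python3 - <<'E'
from h import *
st();w=vision.snapshot("wrist");cv2.imwrite("pics/w5.png",w["pixels"][:,:,::-1])
E
```

```text
t: 11.5
tcp_pos: [0.5095, -0.0275, 0.0454]
tool_rot: [0.064, 0.998, -0.0, 0.0]
force: [1.3, -0.4, 0.9]
finger_gap: -0.001
t 11.5 ledge xyz mm [-117.     0.6   45.4] F [ 1.27 -0.37  0.88] gap -0.001
```

View pics/w5.png

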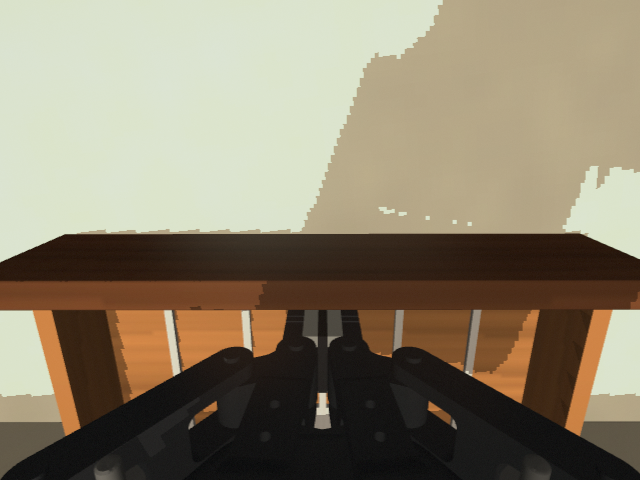

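The fingers are against the panel's back (row 309) and the drawer is following, at about 1.3 N. I'll carry on to the stop, slowly.

```bash
python3 -m crank '[{"grip":1,"offset":[4,0,0],"angular":[0,0,0]},{"grip":1,"offset":[7,0,0],"angular":[0,0,0]},{"grip":1,"offset":[10,0,0],"angular":[0,0,0]},{"grip":1,"offset":[12,0,0],"angular":[0,0,0]},{"grip":1,"offset":[13,0,0],"angular":[0,0,0]},{"grip":1,"offset":[14,0,0],"angular":[0,0,0]},{"grip":1,"offset":[14,0,0],"angular":[0,0,0]}]'
python3 - <<'E'
from h import *
st()
E
```

```text
t: 12.25
tcp_pos: [0.497, -0.0257, 0.0453]
tool_rot: [0.064, 0.998, -0.0, 0.001]
force: [5.2, 1.2, -2.7]
finger_gap: 0.005
t 12.25 ledge xyz mm [-129.6    0.7   45.3] F [ 5.17  1.22 -2.69] gap 0.005
```

```bash
python3 -m crank '[{"grip":1,"offset":[2,0,0],"angular":[0,0,0]},{"grip":1,"offset":[4,0,0],"angular":[0,0,0]},{"grip":1,"offset":[4,0,0],"angular":[0,0,0]},{"grip":1,"offset":[4,0,0],"angular":[0,0,0]}]'
python3 - <<'E'
from h import *
st()
E
```

```text
t: 12.65
tcp_pos: [0.4971, -0.026, 0.0457]
tool_rot: [0.065, 0.998, -0.001, 0.005]
force: [10.2, 2.1, -6.4]
finger_gap: -0.001
t 12.65 ledge xyz mm [-129.5    0.4   45.7] F [10.24  2.12 -6.41] gap -0.001
```

The position holds at 129.5 mm while the force rises to 10 N, so the drawer is at its stop. I'll back off the panel, lift clear and look.

```bash
python3 -m crank '[{"grip":1,"offset":[-6,0,0],"angular":[0,0,0]},{"grip":1,"offset":[-14,0,0],"angular":[0,0,0]},{"grip":1,"offset":[-22,0,0],"angular":[0,0,0]},{"grip":1,"offset":[-24,0,0],"angular":[0,0,0]},{"grip":1,"offset":[-24,0,-20],"angular":[0,0,0]},{"grip":1,"offset":[-24,0,-50],"angular":[0,0,0]},{"grip":1,"offset":[-24,0,-90],"angular":[0,0,0]},{"grip":1,"offset":[-20,0,-130],"angular":[0,0,0]},{"grip":1,"offset":[-15,-30,-160],"angular":[0,0,0]},{"grip":1,"offset":[-10,-70,-180],"angular":[0,0,0]}]'
python3 -m crank '[{"grip":1,"offset":[10,-50,-5],"angular":[0,0,0]},{"grip":1,"offset":[10,-100,-10],"angular":[0,0,0]},{"grip":1,"offset":[20,-150,-10],"angular":[0,0,0]},{"grip":1,"offset":[20,-200,-10],"angular":[0,0,0]},{"grip":1,"offset":[20,-250,-10],"angular":[0,0,0]},{"grip":1,"offset":[20,-290,-10],"angular":[0,0,0]},{"grip":1,"offset":[20,-290,-10],"angular":[0,0,0]},{"grip":1,"offset":[20,-290,-10],"angular":[0,0,0]}]'
python3 - <<'E'
from h import *
st()
for n in ("top","scene"):
  s=vision.snapshot(n);cv2.imwrite(f"pics/{n}6.png",s["pixels"][:,:,::-1]);np.savez(n+"6.npz",**s)
a=cv2.imread("pics/top0.png");b=cv2.imread("pics/top6.png");d=cv2.absdiff(a,b).max(2)[95:235,180:525];print("changed px on ledge",(d>30).sum())
E
```

```text
t: 13.65
tcp_pos: [0.4929, -0.0952, 0.2277]
tool_rot: [0.062, 0.998, -0.0, 0.001]
force: [0.7, -0.4, 0.7]
finger_gap: 0.0
t: 14.45
tcp_pos: [0.4348, -0.3809, 0.2346]
tool_rot: [0.065, 0.998, 0.001, -0.001]
force: [0.2, 0.5, 0.0]
finger_gap: -0.001
t 14.45 ledge xyz mm [-146.1 -359.5  234.6] F [0.16 0.52 0.  ] gap -0.001
changed px on ledge 0
```

View pics/top6.png

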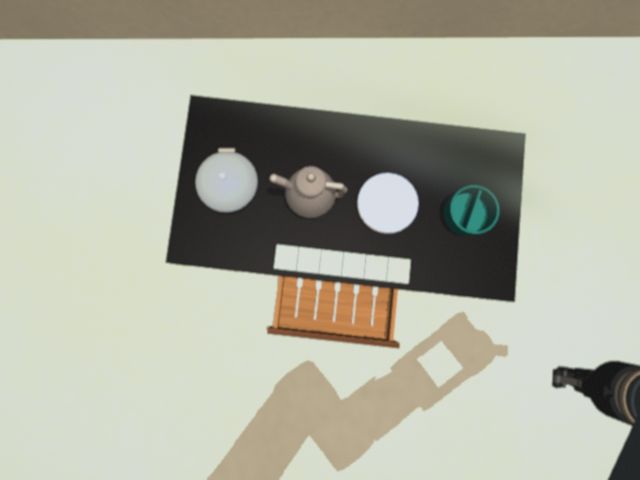

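View pics/scene6.png

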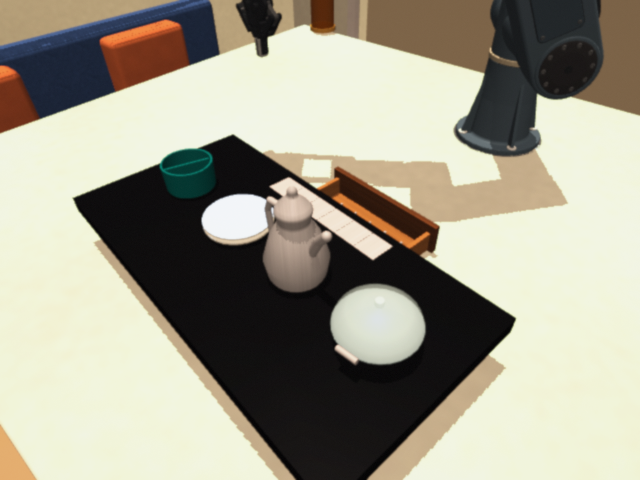

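Both views show the drawer well out (panel from (268,330) to (398,345) in the top view), the four objects where they were, and the arm clear. One check of how far it is open, from the panel's face.

Run:
```python
from h import *
t=dict(np.load("top6.npz"));p=t["pixels"].astype(int)
for x in (290,310,335,360,380):
    r=p[320:352,x]; m=np.where(r[:,2]<75)[0]+320  # dark wood rows: top face+front
    q=[plane(t,(x,m.min()-.5),.066),plane(t,(x,m.max()+.5),.066)]
    print(x,m.min(),m.max(),[round(float((v-C)@EX)*1000,1) for v in q],p[m.min()-2:m.max()+3,x].tolist() if x==335 else "")
```

```text
290 325 334 [-129.4, -148.8] 
310 327 336 [-128.9, -148.3] 
335 332 339 [-133.2, -148.7] [[194, 131, 78], [188, 128, 77], [161, 110, 66], [115, 79, 48], [86, 57, 36], [106, 67, 43], [122, 78, 50], [123, 78, 49], [121, 77, 48], [122, 80, 54], [135, 108, 88], [169, 163, 144]]
360 335 342 [-133.5, -149.0] 
380 337 344 [-133.0, -148.5]
```

Run:
```python
from h import *
print(manip.sign_off()); st()
```

```text
the job is handed in; nothing more can be done
None
the job is handed in; nothing more can be done
```

The drawer is open at its stop, the arm is clear of everything, and I handed the job in at about 14.5 s.

**Finding the slat:** I pressed the slats one by one from the right. The first four held rigid at 97.1 mm under 7–10 N. The fifth, second from the left, gave way at about 1 N; I never tried the left-most one.

**Pressing the catch:** I pressed that slat down to 80.4 mm, about 16.6 mm of its 18 mm travel, at roughly 9 N. The drawer sprang ajar.

**Pulling:** I lowered the shut fingers into the gap behind the front panel and pulled straight out. At the end the tool stayed at 129.5 mm in front of the slat row while the force rose to 10 N, so the drawer was against its stop. I then backed off the panel and lifted clear.

**Last checks:**
- **Things on the ledge:** comparing the top camera's pictures from before and after showed no changed pixels over them.
- **Contact:** the force reading was near zero, so the robot is touching nothing.
- **How far open:** the tool position at the stop puts the panel's back at about −140.5 mm, as expected for 120 mm. The picture after letting go reads the panel 1–3 mm short of that. Pixel size and calibration are both about 2 mm, so I can't rule out a millimetre or two of rebound, and I did not re-touch the panel to check.

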